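Open the squeeze-latched cutter box

TASK

Squeeze the two side buttons of the latch on the front of the cutter box together so that its lid springs up, then push the lid over backwards until it leans right back and stays open, and leave the buttons sprung out. Do not knock over or push away the spice jar and the small pink-capped jar that stand beside the box.

Things in the scene. Friction and masses are not known exactly. Their poses are not given: they have to be found in the camera images.
- cutter_box: grey plastic box for pastry cutters, 120 (x) x 150 (y) x 83 mm high, screwed to the table by a low foot on each side; two metal ring cutters lie inside it. Origin: centre of its underside. Its -x side is the front (latch), +x the back (hinge), z up; it may be turned on the table.
- latch_mid (a point): midway between the two buttons, 92 mm in front of the box's centre, 64 mm above the table; axes as the box's. The black latch housing round it is 38 mm wide (y), open at the top, 36 to 82 mm above the table, and sticks out 56 mm from the box's front. A grey ribbed button stands out of each side, outer faces 59 mm apart at rest, with free space beside both, open from above.
- button_left (a joint): travel of the button on the +y side in m: 0 = sprung out, 0.010 = fully in. The button is 32 mm long (x) and 30 mm high (49 to 79 mm above the table). About 1.4 N starts it, 5 N holds it fully in; its hook lets go of the lid at about 0.003. It springs back when let go.
- button_right (a joint): the same for the -y button. Both must be in at the same time to free the lid.
- lid (a joint): hinge angle of the white lid in rad: 0 = shut, 1.8 = leaning back against its stop, 1.57 = upright. When both hooks are free, a spring pin lifts it by itself to about 0.9 (less while a gripper is in its way above, then the rest once that leaves); further on it stays where it is left, and about 2 N at its front end moves it.
- lid_hinge (a point): centre of the lid's hinge line at the top rear edge of the box, 60 mm behind the box's centre, 87 mm above the table; the hinge line runs along the box's y.
- lid_tip (a point): front end of the lid's tongue, 170 mm from the hinge. The lid is 8 mm thick, 156 mm wide and reaches 123 mm from the hinge; there a tongue 34 mm wide goes on over the latch housing, with two clip arms hanging 23 mm below its mid-plane. Shut, its top is 91 mm above the table. When pushing it open from in front, keep the fingertips below the arms' ends: pushed straight toward the hinge it jams.
- spice_jar: glass spice jar with a yellow cap, 45 mm wide, 100 mm high, standing loose 130 to 170 mm to one side of the box's centre. Origin: centre of its underside.
- amber_jar: small jar with a pink cap, 37 x 46 x 74 mm high, standing loose 130 to 170 mm to the other side of the box's centre. Origin: centre of its underside.

How it is judged:
On the way, in this order (a step that is already met when the one before it is completed fails the run):
1. both buttons are squeezed in together, far enough to free the lid (value of joint each of button_left, button_right above 0.003 m), for 0.1 s.
2. the lid has been swung past upright (value of joint lid above 1.58 rad), for 0.1 s.
At the end, for the whole second after the job is handed in: the lid stays open past upright (more than 1.58 rad) and at rest, both buttons are sprung out again (less than 2 mm in), and the spice jar and the small pink-capped jar stand upright within 40 mm of where they were (value of joint lid above 1.58 rad and velocity of joint lid below 0.05 rad/s and value of joint each of button_left, button_right below 0.002 m and angle between each of spice_jar, amber_jar's own z axis and vertical below 0.2 rad); the robot touches nothing.
It fails at once if the spice jar is pushed more than 40 mm or knocked over (distance of spice_jar from where it was at the start of the episode above 0.04 m or angle between spice_jar's own z axis and vertical above 0.6 rad).
It fails at once if the small jar is pushed more than 40 mm or knocked over (distance of amber_jar from where it was at the start of the episode above 0.04 m or angle between amber_jar's own z axis and vertical above 0.6 rad).
It also fails if it takes over 46 s, if anything falls off the work surface, if the arm or the gripper's body presses on something with over 40 N, if the wrist force passes 120 N, or if a joint passes its speed limit or range.

ROBOT

A 6-joint arm with a two-finger parallel gripper is mounted at the origin on a cart in front of the work surface, level with it; the furniture and walls round the work are solid. World frame = base frame: x ahead of the robot, y to its left, z up, the work surface at z = 0. Lengths are in m, angles in rad, forces in N, time in s.
With the tool pointing down it reaches from about 0.3 to 0.75 m from the base axis. Payload 8.5 kg.
Tool frame: the origin (TCP) lies at the very end of the fingers, on their centre line; the grasp point (between the pads) lies 19 mm behind it; z points along the fingers, y is the direction in which the jaws open and shut (so a half turn about z gives the same grasp; the last joint's range is limited). The gripper opens to 88 mm and grips with 3 to 60 N. Pads are 18 mm wide; open, the fingers measure 123 mm over their backs; the gripper's body (75 mm by 187 mm) begins 45 mm behind the grasp point.
Start: joints at [-1.506, 0.381, 1.297, -0, 1.464, -0.215], TCP at [0.152, -0.529, 0.209] pointing down, gripper open.
Joint ranges: [-3.11, 3.11], [-0.89, 2.33], [0.22, 2.48], [-1.42, 4.56], [0.17, 2.85], [-2.88, 2.88]. Speed limits (rad/s): [2.39, 2.39, 3.14, 3.14, 3.14, 3.14].

INTERFACE

Orientations are given as a rotation vector (axis times angle).
In Python, from station import env, cams, models gives the robot as it stands.
- The arm moves only by the shell command python3 -m handwheel 'ROWS' [FORCE]. ROWS is JSON, a list of rows, each a list of 5 numbers: the shift along the tool's x, y, z in cm, then the turn about the tool's z in rad, then the opening, from -1 (shut) to 1 (fully open). A call has 1 to 20 rows; each row is the pose to reach, as a shift and turn from the pose measured when the call began, along the tool's axes at that moment; what a row does not reach only later rows make up. A row lasts 1/12 s, in which the tool goes at most 41.7 mm and 7.16 degrees, less where a joint would pass 70% of its speed; a pose out of reach is approached as far as the arm can. A call with a gripper value outside its range is refused whole. The fingers move at their own pace and stop on an object; FORCE is the grip in N (left out, the last holds). Time passes only in rows, so rows that repeat a pose let the fingers close. It gives the time, the measured TCP pose, the force and the opening at its end, in the units of the state.
- env.get_obs(): the state, without advancing time (a new reading comes with each control period).
- cams.camera(name): name is "side" or "top"; returns the picture (384x512x3 uint8, red, green, blue); there is no depth.
- cams.camera_model(name): a dict with "mtx" (3x3 intrinsics, pixels), "R" (3x3) and "t" (3): a world point X has camera coordinates R X + t. Camera axes: x right, y down, z forward; pixel columns grow to the right and rows downward; lengths in m; the calibration is good to about 2 mm. A picture is of the moment at which its call begins. camera_model takes no time and is no camera call.
- env.close_job(): hands the job in, once; it reports no verdict.
Trained networks look in the newest picture that a camera, given by its name, has taken for a name from the list of things; names that differ only in an ending like _2 or _b are one class to them, and where a whole thing is asked for, a point or a joint stands for the part that bears it (a point fixed in the world has none). Each returns a list of dicts, best first, with "conf" (0 to 1); they miss things now and then, are a little off and sometimes report something else, mostly with a low value. They report only what shows in the picture. A call takes as long as a camera call.
- models.boxes_of(camera, label): "position" ([row, column] in pixels, amid what is visible of it).
- models.regions_of(camera, label): "pixels" (384x512 bool, what is visible of it) and "position" ([row, column] in pixels, amid what is visible of it).
The state is a dict: "t": time; "joint_pos": joint angles; "qvel": joint speeds; "tau": joint torques, N m; "tool_pos": TCP position; "tcp_rot": TCP orientation; "contact_force": force on the tool from outside, world axes, zero at the start; "torque": the same for the moment, N m; "width": finger opening in m.
Only numpy, scipy, OpenCV 4.12 (cv2) and the standard library are available. Lean on these libraries where they do the work, as an engineer would, in place of code of your own. Each camera call takes 0.05 s, during which the arm holds its last target. There are 200 camera calls.

## Working session

There is one attempt and no reset: what is moved stays moved. The work goes in short steps, Python scripts to look and compute and a shell command to move; the robot and the scene stay as the last step left them, time stands still between calls to the robot, and variables do not carry over. Pictures are saved under pics/ and viewed, about 8 in all and at most 12, crops included, and the job is handed in when it is done.

```bash
mkdir -p pics
cat > h.py <<'E'
import numpy as np, cv2
from scipy.spatial.transform import Rotation as Ro
from station import env,cams,models
def ray(cam,px,z):
    m=cams.camera_model(cam);K,R,t=[np.array(m[k]) for k in("mtx","R","t")]
    d=R.T@np.linalg.solve(K,[px[1],px[0],1.]);c=-R.T@t
    return c+d*(z-c[2])/d[2]
def proj(cam,X):
    m=cams.camera_model(cam);K,R,t=[np.array(m[k]) for k in("mtx","R","t")]
    p=K@(R@np.array(X)+t);return p[:2]/p[2]
def snap(cam,fn):
    im=cams.camera(cam);cv2.imwrite('pics/'+fn,cv2.cvtColor(im,cv2.COLOR_RGB2BGR));return im
E
python3 - <<'E'
from h import *
a=snap('top','t0.png');b=snap('side','s0.png')
cv2.imwrite('pics/both.png',cv2.cvtColor(cv2.resize(np.vstack([a,b]),None,fx=.78,fy=.78),cv2.COLOR_RGB2BGR))
o=env.get_obs();print(o)
for c in('top','side'):
    m=cams.camera_model(c);print(c,(-np.array(m['R']).T@m['t']).round(3),np.array(m['R']).round(2).tolist(), m['mtx'][0][0])
    for l in('cutter_box','latch_mid','button_left','button_right','lid','lid_tip','lid_hinge','spice_jar','amber_jar'):
        print(c,l,[(np.round(d['position']).tolist(),round(d['conf'],2)) for d in models.boxes_of(c,l)][:3])
E
```

```text
{'t': 0.1, 'joint_pos': array([-1.50628771e+00,  3.81147792e-01,  1.29814936e+00, -1.34426497e-05,
        1.46358365e+00, -2.15323293e-01]), 'qvel': array([ 0.00039722, -0.00168808, -0.00218246,  0.00057381,  0.00039394,
       -0.00064975]), 'tau': array([ 6.48699104e-03, -4.38651037e+01, -2.24908698e+01,  7.16491928e-02,
        3.41816177e-02, -6.19143998e-05]), 'tool_pos': array([ 0.1518701 , -0.52832611,  0.20890125]), 'tcp_rot': array([-3.10961888e+00, -4.37949144e-01, -1.31448555e-04]), 'contact_force': array([-0.33546474, -0.66739255,  0.43226298]), 'torque': array([0.01976512, 0.04253756, 0.01386567]), 'width': 0.08806526815272588}
top [0.486 0.04  1.036] [[-0.03, -1.0, -0.02], [-1.0, 0.03, -0.08], [0.08, 0.02, -1.0]] 447.36542619078824
top cutter_box [([192.0, 305.0], 0.8)]
top latch_mid [([194.0, 307.0], 0.78)]
top button_left [([236.0, 300.0], 0.39), ([231.0, 323.0], 0.22)]
top button_right [([231.0, 321.0], 0.4)]
top lid [([191.0, 308.0], 0.77), ([232.0, 321.0], 0.17)]
top lid_tip [([192.0, 307.0], 0.75)]
top lid_hinge [([194.0, 306.0], 0.73)]
top spice_jar [([184.0, 239.0], 0.68)]
top amber_jar [([170.0, 372.0], 0.75)]
side [ 0.357 -0.84   0.445] [[0.98, -0.22, -0.01], [-0.09, -0.35, -0.93], [0.2, 0.91, -0.36]] 423.7549076850234
side cutter_box []
side latch_mid []
side button_left []
side button_right [([240.0, 233.0], 0.76), ([199.0, 265.0], 0.31)]
side lid []
side lid_tip [([222.0, 265.0], 0.95)]
side lid_hinge [([242.0, 267.0], 0.81)]
side spice_jar [([198.0, 264.0], 0.81)]
side amber_jar [([276.0, 313.0], 0.68)]
```

View pics/both.png

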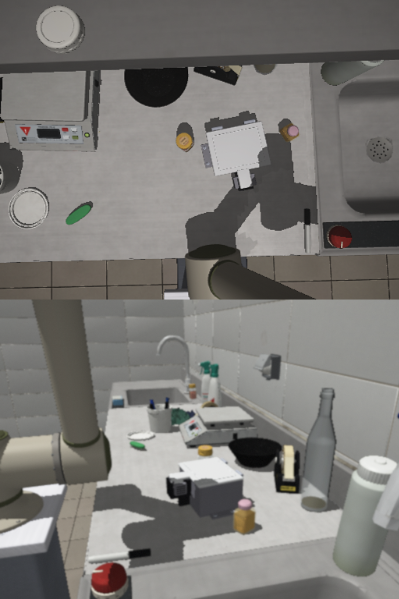

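The picture shows the box near (row 192, col 305) in the top view, turned a little. The latch points at the robot, with the spice jar on its left (+y) and the pink-capped jar on its right.

```bash
cat > m.py <<'E'
from h import *
im=snap('top','t1.png')
for l in('lid','button_left','button_right','spice_jar','amber_jar','cutter_box'):
    for d in models.regions_of('top',l)[:1]:
        p=d['pixels'].astype(np.uint8)
        z={'lid':.091,'cutter_box':.091,'spice_jar':.1,'amber_jar':.074}.get(l,.079)
        ys,xs=np.nonzero(p)
        W=np.array([ray('top',(r,c),z)[:2] for r,c in zip(ys,xs)]).astype(np.float32)
        rc=cv2.minAreaRect(W)
        print(l,round(d['conf'],2),p.sum(),'cen',W.mean(0).round(4),'rect',np.round(rc[0],4),np.round(rc[1],4),rc[2])
c=cv2.resize(im[120:260,200:400],None,fx=4,fy=4,interpolation=cv2.INTER_CUBIC)
cv2.imwrite('pics/c1.png',cv2.cvtColor(c,cv2.COLOR_RGB2BGR))
E
python3 m.py
```

```text
Traceback (most recent call last):
  File "m.py", line 8, in <module>
    W=np.array([ray('top',(r,c),z)[:2] for r,c in zip(ys,xs)]).astype(np.float32)
                ~~~^^^^^^^^^^^^^^^
  File "h.py", line 5, in ray
    m=cams.camera_model(cam);K,R,t=[np.array(m[k]) for k in("mtx","R","t")]
ValueError: time passes only in moves, steps and waits
```

```bash
sed -i 's/^def ray/M={c:cams.camera_model(c) for c in("top","side")}\ndef ray/; s/m=cams.camera_model(cam);/m=M[cam];/' h.py; python3 m.py
```

```text
lid 0.57 4455 cen [ 0.5437 -0.0642] rect [ 0.5286 -0.0669] [0.1673 0.1561] 11.312420845031738
button_right 0.52 88 cen [ 0.4663 -0.1013] rect [ 0.4662 -0.1013] [0.0322 0.0121] 8.823330879211426
spice_jar 0.88 454 cen [0.5716 0.0814] rect [0.5721 0.0816] [0.0505 0.046 ] 38.08089828491211
amber_jar 0.78 430 cen [ 0.5911 -0.2071] rect [ 0.5916 -0.208 ] [0.0439 0.0486] 30.85431671142578
cutter_box 0.59 5388 cen [ 0.5404 -0.0592] rect [ 0.5276 -0.0564] [0.1847 0.1777] 9.741127967834473
```

View pics/c1.png

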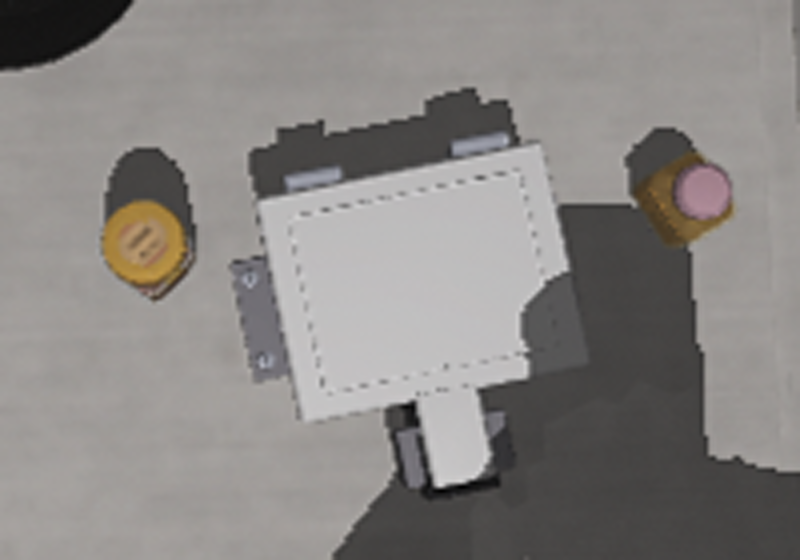

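The crop shows:
- Lid corners (crop px) near (260,198), (543,143), (588,362) and (305,420).
- Tongue tip near (458,487).
- Left button near (410,458) and right button near (502,440).

Run:
```python
from h import *
P={n:ray('top',(v/4+120-.5,u/4+200-.5),z) for n,u,v,z in[('bl',260,198,.091),('br',543,143,.091),('fr',588,362,.091),('fl',305,420,.091),('tip',458,487,.091),('LB',410,458,.079),('RB',502,440,.079)]}
for n in P: print(n,P[n].round(4))
fx=P['bl']+P['br']-P['fl']-P['fr']; ly=P['bl']+P['fl']-P['br']-P['fr']
a1=np.arctan2(fx[1],fx[0]);a2=np.arctan2(-ly[0],ly[1]);print('yaw',a1,a2,np.linalg.norm(fx)/2,np.linalg.norm(ly)/2)
cen=(P['bl']+P['br']+P['fl']+P['fr'])/4
y=(a1+a2)/2
ex=np.array([np.cos(y),np.sin(y),0]);ey=np.array([-ex[1],ex[0],0])
for n in P:print(n,((P[n]-cen)@ex).round(4),((P[n]-cen)@ey).round(4))
print(cen)
```

```text
bl [0.5977 0.0211 0.091 ]
br [ 0.6221 -0.1297  0.091 ]
fr [ 0.5055 -0.148   0.091 ]
fl [0.4797 0.0014 0.091 ]
tip [ 0.4423 -0.0772  0.091 ]
LB [ 0.4578 -0.054   0.079 ]
RB [ 0.4658 -0.103   0.079 ]
yaw 0.16033068074456605 0.16565979076934262 0.11888985136539451 0.15223163803481393
bl 0.0597 0.0763
br 0.0592 -0.0766
fr -0.0588 -0.0757
fl -0.0601 0.076
tip -0.1097 0.0044
LB -0.0906 0.0248
RB -0.0907 -0.0249
[ 0.55125071 -0.06378163  0.091     ]
```

```bash
python3 -m handwheel '[[10,-8,0,0.03,1],[20,-16,1,0.06,1],[30,-25,2,0.1,1],[42.2,-34.7,5,0.117,1],[42.2,-34.7,5,0.117,1],[42.2,-34.7,5,0.117,1],[42.2,-34.7,5,0.117,1],[42.2,-34.7,5,0.117,1],[42.2,-34.7,5,0.117,1],[42.2,-34.7,5,0.117,1],[42.2,-34.7,5,0.117,1],[42.2,-34.7,5,0.117,1],[42.2,-34.7,5,0.117,1],[42.2,-34.7,5,0.117,1],[42.2,-34.7,5,0.117,1],[42.2,-34.7,5,0.117,1],[42.2,-34.7,5,0.117,1],[42.2,-34.7,5,0.117,1],[42.2,-34.7,5,0.117,1],[42.2,-34.7,5,0.117,1]]' 10
cat > d.py <<'E'
import sys
from h import *
# world target -> tool rows
o=env.get_obs();R=Ro.from_rotvec(o['tcp_rot']).as_matrix()
x=np.array([float(v) for v in sys.argv[1:4]]);yaw=float(sys.argv[4])
print('t',o['t'],'tcp',o['tool_pos'].round(4),'z',R[:,2].round(3),'F',o['contact_force'].round(1),'w',o['width'])
c=np.arctan2(R[1,0],R[0,0]);print('yaw',c,'turn',c-yaw,'shift cm',(R.T@(x-o['tool_pos'])*100).round(2))
E
python3 d.py 0.4617 -0.0785 0.052 0.163
python3 - <<'E'
from h import *
b=snap('side','s2.png');c=cv2.resize(b[180:320,160:340],None,fx=4,fy=4,interpolation=cv2.INTER_CUBIC)
cv2.imwrite('pics/c2.png',cv2.cvtColor(c,cv2.COLOR_RGB2BGR))
ex=np.array([np.cos(.163),np.sin(.163),0]);ey=np.array([-ex[1],ex[0],0]);L=np.array([.4617,-.0785,.064])
for d in(-.0295,.0295):print(4*(proj('side',L+d*ey)-[160,180]))
E
```

```text
t: 3.12
tool_pos: [0.4614, -0.0794, 0.1596]
tcp_rot: [3.131, 0.253, 0.0]
contact_force: [0.3, 1.3, -0.4]
width: 0.0879
t 3.1167 tcp [ 0.4614 -0.0794  0.1596] z [ 0. -0. -1.] F [ 0.3  1.3 -0.4] w 0.08785448509357055
yaw 0.16111633833881422 turn -0.0018836616611857815 shift cm [ 0.05 -0.09 10.76]
[279.73174376 254.56765338]
[243.10730097 206.07210646]
```

View pics/c2.png

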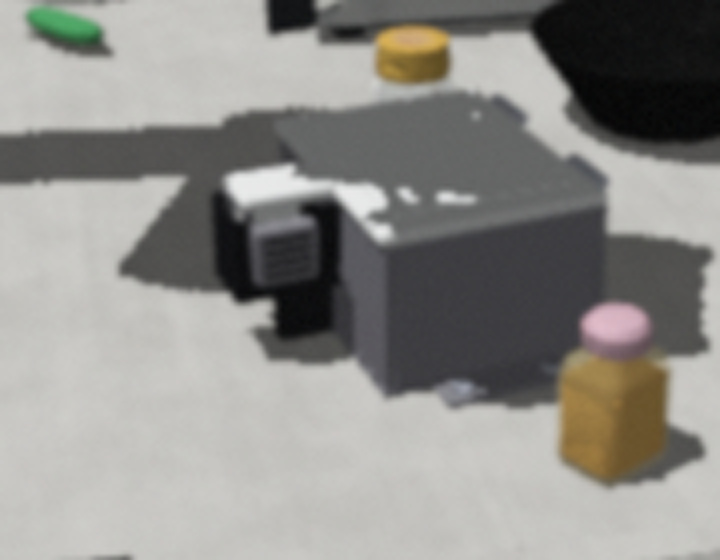

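The side view shows the ribbed button at crop (285,250), against a predicted (280,254), so the position agrees. I'll go down with open jaws.

```bash
python3 -m handwheel '[[0.1,-0.1,2.5,0,1],[0.1,-0.1,5,0,1],[0.1,-0.1,7.5,0,1],[0.1,-0.1,9,0,1],[0.1,-0.1,10.5,0,1],[0.1,-0.1,10.7,0,1],[0.1,-0.1,10.7,0,1],[0.1,-0.1,10.7,0,1]]' 15; python3 d.py 0.4617 -0.0785 0.052 0.163
python3 -m handwheel '[[0,0,0,0,0],[0,0,0,0,-0.5],[0,0,0,0,-0.8],[0,0,0,0,-0.8],[0,0,0,0,-0.8],[0,0,0,0,-0.8],[0,0,0,0,-0.8],[0,0,0,0,-0.8]]' 15
```

```text
t: 3.83
tool_pos: [0.4626, -0.0784, 0.0533]
tcp_rot: [3.131, 0.253, 0.002]
contact_force: [-0.0, -0.4, -1.3]
width: 0.088
t 3.8333 tcp [ 0.4626 -0.0784  0.0533] z [ 0.001 -0.    -1.   ] F [-0.  -0.4 -1.3] w 0.08798232527562105
yaw 0.16118527612340497 turn -0.0018147238765950369 shift cm [-0.09 -0.01  0.13]
t: 4.5
tool_pos: [0.4627, -0.0784, 0.0533]
tcp_rot: [3.131, 0.253, 0.002]
contact_force: [0.4, -0.7, -0.2]
width: 0.0367
```

Run:
```python
from h import *
b=snap('side','s3.png');c=cv2.resize(b[150:310,150:340],None,fx=4,fy=4,interpolation=cv2.INTER_CUBIC)[:600]
cv2.imwrite('pics/c3.png',cv2.cvtColor(c[:, :800],cv2.COLOR_RGB2BGR))
print(env.get_obs()['width'],env.get_obs()['contact_force'])
```

```text
0.033725051139321026 [2.13111241 7.59895391 1.1769665 ]
```

View pics/c3.png

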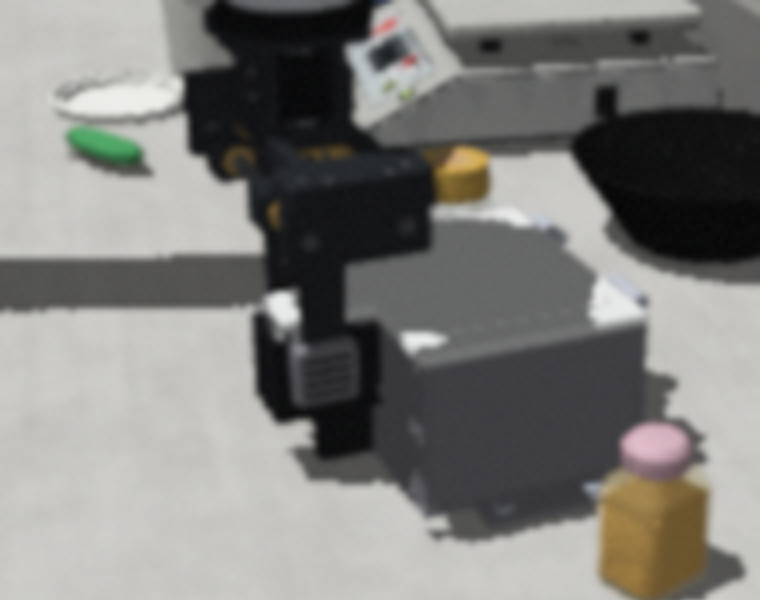

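Run:
```python
from h import *
o=env.get_obs();T=o['tool_pos'];print(T,o['t'])
ex=np.array([np.cos(.163),np.sin(.163),0]);ey=np.array([-ex[1],ex[0],0])
for d in(-.017,-.0295,-.035,-.05):
  for dz in (0,.026):print(d,dz,4*(proj('side',T+d*ey+[0,0,dz])-[150,150]))
```

```text
[ 0.46247137 -0.07804896  0.05320785] 4.55
-0.017 0 [313.67609782 382.71379428]
-0.017 0.026 [312.02847226 335.46071366]
-0.0295 0 [321.79362192 393.67361539]
-0.0295 0.026 [320.21579999 345.91993519]
-0.035 0 [325.43290752 398.58717261]
-0.035 0.026 [323.8871536  350.61004923]
-0.05 0 [335.5755208 412.2811544]
-0.05 0.026 [334.12166724 363.68452834]
```

Finger stops visually at the button's top edge (crop row 345) with the ribbed face unmoved at (325,372), and the lid is still shut. I need a closer look from both cameras.

Run:
```python
from h import *
a=cv2.cvtColor(snap('side','s4.png'),cv2.COLOR_RGB2BGR);p=cv2.imread('pics/s2.png');b=cv2.cvtColor(snap('top','t4.png'),cv2.COLOR_RGB2BGR)
z=lambda i,r,c:cv2.resize(i[r:r+50,c:c+66],None,fx=6,fy=6,interpolation=cv2.INTER_NEAREST)
f=lambda i:cv2.convertScaleAbs(i,alpha=2.0)
top=np.hstack([z(f(p),215,200),z(f(a),215,200)]);bot=np.hstack([z(f(cv2.imread('pics/t1.png')),205,280),z(f(b),205,280)])
cv2.imwrite('pics/c4.png',np.vstack([top,bot]))
o=env.get_obs();print(o['width'],o['contact_force'],o['torque'])
```

```text
0.03374784379198652 [0.11873159 4.68822086 0.94636302] [ 0.5925702  -0.00913282  0.02011157]
```

View pics/c4.png

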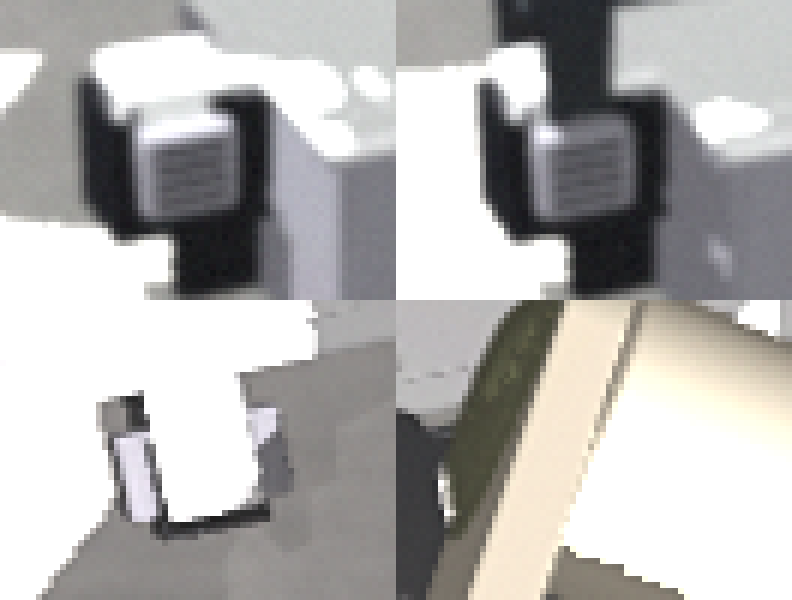

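Run:
```python
from h import *
ex=np.array([np.cos(.163),np.sin(.163),0]);ey=np.array([-ex[1],ex[0],0])
out=[]
for fn,T,w in(('s2.png',[.4614,-.0794,.1596],.044),('s4.png',[.4625,-.078,.0532],.017)):
    i=cv2.imread('pics/'+fn);i=cv2.convertScaleAbs(i,alpha=1.6)[90:270,165:295];i=cv2.resize(i,None,fx=3,fy=3)
    for d in(-w,w):
      for dz in(0,.019,.064):
        u=(proj('side',np.array(T)+d*ey+[0,0,dz])-[165,90])*3;cv2.circle(i,tuple(int(v) for v in u),3,(0,0,255) if dz==0 else (0,255,0),-1)
    out.append(i)
cv2.imwrite('pics/c5.png',np.hstack(out))
```

```text
(no output)
```

View pics/c5.png

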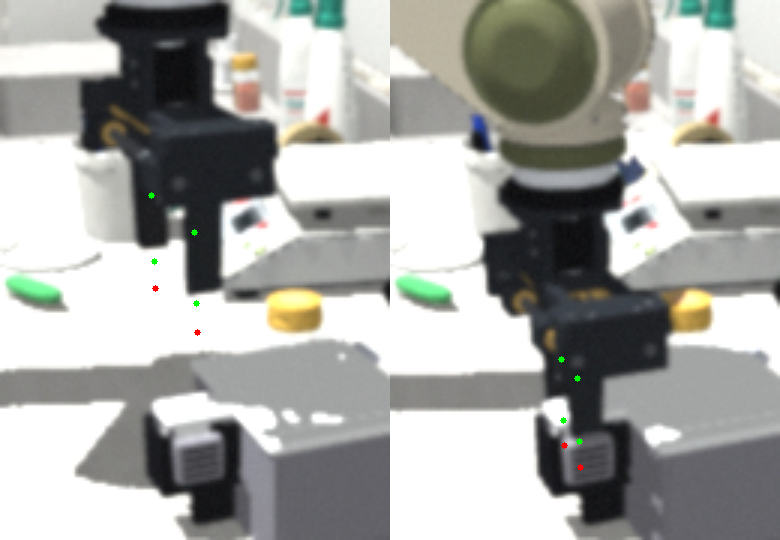

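The overlay shows the real fingertips about 40 px above the projected TCP in both poses. That puts them about 29 mm short of the reported TCP, which also explains the 34 mm width: I was gripping the tongue above the buttons. I'll correct for it by opening, going down 2.9 cm more and squeezing.

```bash
python3 -m handwheel '[[0,0,0,0,0.5],[0,0,0,0,1],[0,0,0,0,1],[0,0,0,0,1],[0,0,0,0,1],[0,0,0,0,1],[0,0,1.0,0,1],[0,0,2.0,0,1],[0,0,2.9,0,1],[0,0,2.9,0,1],[0,0,2.9,0,1]]' 15 && python3 -m handwheel '[[0,0,0,0,0.5],[0,0,0,0,0],[0,0,0,0,-0.5],[0,0,0,0,-0.5],[0,0,0,0,-0.5],[0,0,0,0,-0.5],[0,0,0,0,-0.5],[0,0,0,0,-0.5],[0,0,0,0,-0.5],[0,0,0,0,-0.5]]' 15
python3 - <<'E'
from h import *
a=cv2.cvtColor(snap('side','s6.png'),cv2.COLOR_RGB2BGR)
i=cv2.convertScaleAbs(a,alpha=1.6)[130:270,165:345];cv2.imwrite('pics/c6.png',cv2.resize(i,None,fx=3,fy=3))
E
```

```text
t: 5.57
tool_pos: [0.4624, -0.0779, 0.024]
tcp_rot: [-3.131, -0.253, 0.0]
contact_force: [0.2, -0.2, -0.8]
width: 0.0883
t: 6.4
tool_pos: [0.4625, -0.0779, 0.0242]
tcp_rot: [-3.131, -0.253, -0.001]
contact_force: [0.9, 1.7, 4.7]
width: 0.0386
```

View pics/c6.png

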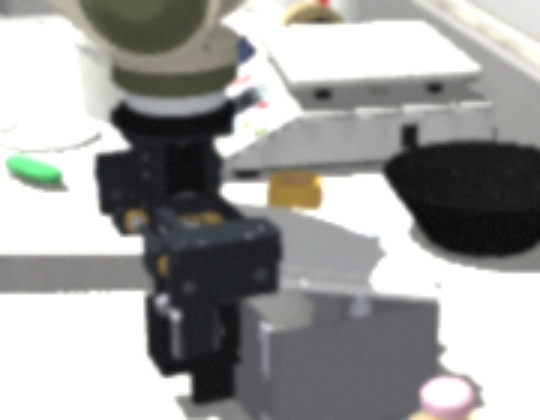

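The lid has lifted behind the gripper. The opening is 38.6 mm, so both buttons are fully in, and there is an upward force of about 5 N from the lid. I'll release, back out horizontally to the front and let the lid spring up.

```bash
python3 -m handwheel '[[0,0,0,0,0],[0,0,0,0,1],[0,0,0,0,1],[0,0,0,0,1],[0,0,0,0,1],[0,0,0,0,1],[-2,0,0,0,1],[-4,0,0,0,1],[-6,0,0,0,1],[-8,0,0,0,1],[-10,0,0,0,1],[-12,0,0,0,1],[-12,0,0,0,1],[-12,0,0,0,1]]' 15
python3 - <<'E'
from h import *
a=cv2.cvtColor(snap('side','s7.png'),cv2.COLOR_RGB2BGR)
i=cv2.convertScaleAbs(a,alpha=1.6)[120:290,130:345];cv2.imwrite('pics/c7.png',cv2.resize(i,None,fx=3,fy=3))
for c in('lid','lid_tip','button_right'):print(c,[(np.round(d['position'],1),round(d['conf'],2)) for d in models.boxes_of('side',c)][:2])
ex=np.array([np.cos(.163),np.sin(.163),0]);B=np.array([.4617,-.0785,0])+.092*ex
for th in(.7,.9,1.1):print(th,proj('side',B+ex*(.06-.17*np.cos(th))+[0,0,.087+.17*np.sin(th)]),3*(proj('side',B+ex*(.06-.17*np.cos(th))+[0,0,.087+.17*np.sin(th)])-[130,120]))
E
```

```text
t: 7.62
tool_pos: [0.3439, -0.0973, 0.0242]
tcp_rot: [-3.131, -0.25, -0.0]
contact_force: [-0.2, -0.5, -0.6]
width: 0.0885
lid [(array([188.7, 275.6]), 0.97), (array([277.1, 315.4]), 0.2)]
lid_tip [(array([187.8, 270.1]), 0.91), (array([202.1, 263.9]), 0.25)]
button_right [(array([238.3, 231.9]), 0.58)]
0.7 [233.79670911 173.22370877] [311.39012734 159.67112631]
0.9 [245.47539415 159.91239135] [346.42618244 119.73717406]
1.1 [259.20095782 149.07242534] [387.60287346  87.21727603]
```

View pics/c7.png

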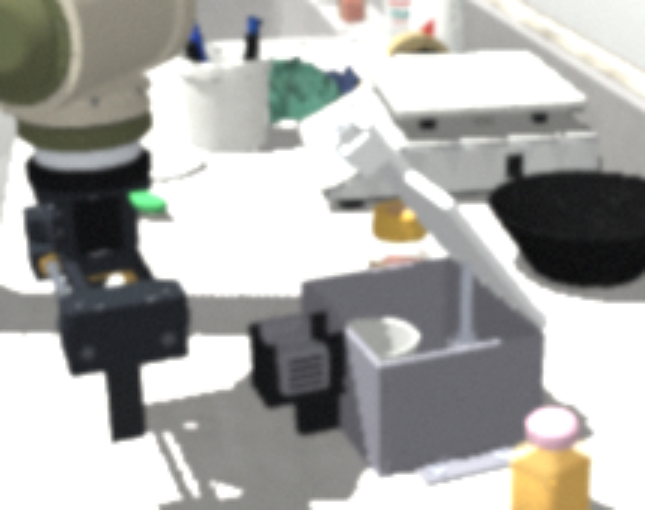

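The lid stands at about 0.9 rad (tongue near crop (345,120)), the button is out, and the jars are untouched. I'll close the fingers, rise and come up to the clip arms' ends from in front.

```bash
python3 -m handwheel '[[0,0,-3,0,-1],[0,0,-6,0,-1],[0,0,-9,0,-1],[0,0,-12.4,0,-1],[0,0,-12.4,0,-1],[3,0,-12.4,0,-1],[6,0,-12.4,0,-1],[9,0,-12.4,0,-1],[11,0,-12.4,0,-1],[12.5,0,-12.4,0,-1],[12.5,0,-12.4,0,-1],[12.5,0,-12.4,0,-1]]' 15
python3 d.py 0.4617 -0.0785 0.148 0.163
```

```text
t: 8.82
tool_pos: [0.4681, -0.0767, 0.1473]
tcp_rot: [-3.13, -0.256, 0.001]
contact_force: [-0.1, 0.3, -0.4]
width: 0.0108
t 8.8167 tcp [ 0.4681 -0.0767  0.1473] z [-0.001  0.001 -1.   ] F [-0.1  0.3 -0.4] w 0.010782610771549335
yaw 0.16308576123621293 turn 8.576123621292786e-05 shift cm [-0.66  0.07 -0.07]
```

```bash
python3 -m handwheel '[[1,0,0,0,-1],[2,0,-0.6,0,-1],[3,0,-1.4,0,-1],[4,0,-2.1,0,-1],[5,0,-2.8,0,-1],[6,0,-3.3,0,-1],[7,0,-3.7,0,-1],[8,0,-4.1,0,-1],[8,0,-4.1,0,-1]]' 15
python3 - <<'E'
from h import *
a=cv2.cvtColor(snap('side','s8.png'),cv2.COLOR_RGB2BGR)
i=cv2.convertScaleAbs(a,alpha=1.6)[70:270,130:345];cv2.imwrite('pics/c8.png',cv2.resize(i,None,fx=2.8,fy=2.8))
E
```

```text
t: 9.57
tool_pos: [0.5481, -0.0637, 0.1887]
tcp_rot: [-3.131, -0.256, -0.001]
contact_force: [-0.7, -0.2, 0.6]
width: 0.0008
```

View pics/c8.png

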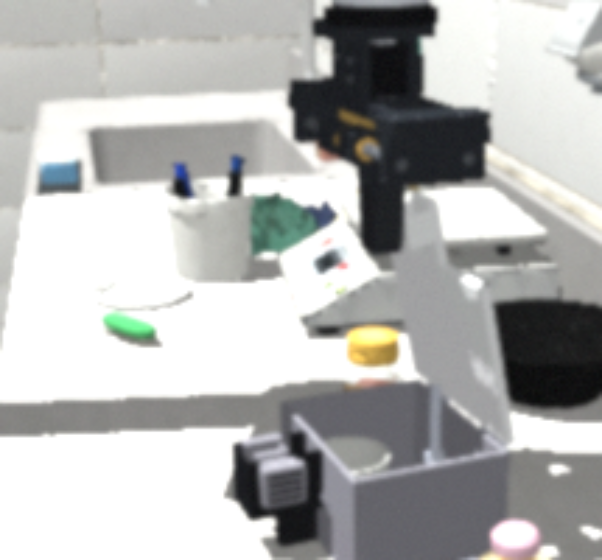

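The finger is on the tongue with its tip below the tongue's end, and the lid is near 1.25 rad. I'll go on with the push.

```bash
python3 -m handwheel '[[1,0,-0.4,0,-1],[2,0,-0.7,0,-1],[3,0,-0.9,0,-1],[4,0,-1,0,-1],[5,0,-1,0,-1],[6,0,-1,0,-1],[6.8,0,-1,0,-1],[7.4,0,-1,0,-1],[7.4,0,-1,0,-1],[7.4,0,-1,0,-1]]' 15
python3 - <<'E'
from h import *
a=cv2.cvtColor(snap('side','s9.png'),cv2.COLOR_RGB2BGR)
i=cv2.convertScaleAbs(a,alpha=1.6)[70:270,130:345];cv2.imwrite('pics/c9.png',cv2.resize(i,None,fx=2.8,fy=2.8))
E
```

```text
t: 10.45
tool_pos: [0.6142, -0.0526, 0.1977]
tcp_rot: [-3.13, -0.254, 0.025]
contact_force: [-30.0, -4.9, 9.5]
width: 0.0001
```

View pics/c9.png

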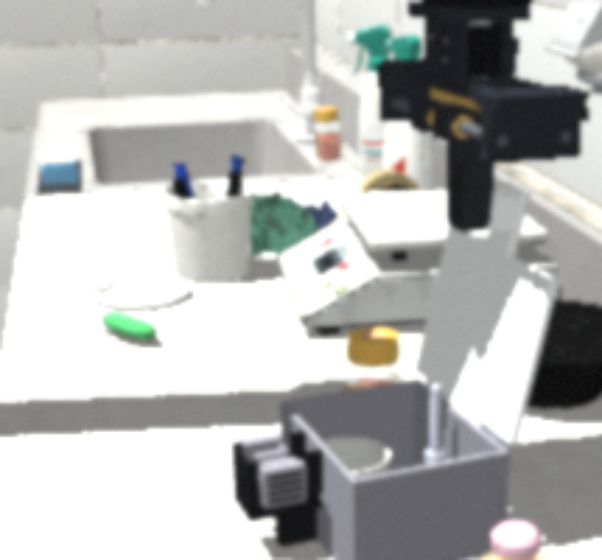

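The lid leans back past upright with 30 N on the fingers, so it's against the stop. I'll back off.

```bash
python3 -m handwheel '[[-1,0,0,0,-1],[-2,0,0,0,-1],[-4,0,0,0,-1],[-7,0,-1,0,-1],[-10,0,-1,0,-1],[-13,0,-1,0,-1],[-16,0,-1,0,-1],[-18,0,-1,0,-1],[-18,0,-1,0,-1],[-18,0,-1,0,-1],[-18,0,-1,0,-1],[-18,0,-1,0,-1]]' 15
python3 - <<'E'
from h import *
a=cv2.cvtColor(snap('side','s10.png'),cv2.COLOR_RGB2BGR);b=cv2.cvtColor(snap('top','t10.png'),cv2.COLOR_RGB2BGR)
f=lambda i,r:cv2.convertScaleAbs(cv2.resize(i[r:r+200,170:370],None,fx=2,fy=2),alpha=1.5)
ex=np.array([np.cos(.163),np.sin(.163),0]);B=np.array([.4617,-.0785,0])+.092*ex
A=f(a,90)
for th in(1.58,1.8):
    u=(proj('side',B+ex*(.06-.17*np.cos(th))+[0,0,.087+.17*np.sin(th)])-[170,90])*2;cv2.circle(A,tuple(int(v) for v in u),3,(0,0,255) if th<1.7 else (0,255,0),-1)
cv2.imwrite('pics/c10.png',np.hstack([A,f(b,90)]))
for l,z in(('spice_jar',.1),('amber_jar',.074)):
    d=models.boxes_of('top',l)[:1];print(l,[(ray('top',q['position'],z).round(3),q['conf']) for q in d])
    d=models.boxes_of('side',l)[:1];print(l,[(np.round(q['position']),q['conf']) for q in d])
print(env.get_obs()['contact_force'],env.get_obs()['t'])
E
```

```text
t: 11.5
tool_pos: [0.4374, -0.0817, 0.2103]
tcp_rot: [-3.13, -0.254, 0.024]
contact_force: [-0.4, -0.1, 0.2]
width: 0.0005
spice_jar [(array([0.57 , 0.071, 0.1  ]), 0.93)]
spice_jar [(array([197., 264.]), 0.61)]
amber_jar [(array([ 0.594, -0.211,  0.074]), 0.98)]
amber_jar [(array([278., 314.]), 0.8)]
[ 0.4767065  -0.19275556 -0.33165589] 11.8
```

View pics/c10.png

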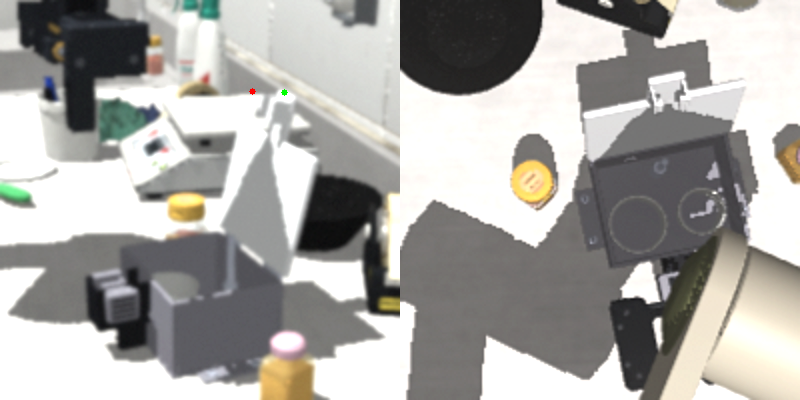

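The tongue tip sits at the 1.8 rad mark, clear of the 1.58 mark. The button is out, nothing touches the arm, and the spice jar's cap is at (row 180, col 236), where it was at the start. I'll hand the job in.

```bash
python3 -c "
from station import env
print(env.close_job())"
```

```text
the job is handed in; nothing more can be done
None
```

I squeezed both latch buttons, let the lid spring up, pushed it back to its stop, backed the gripper clear and handed the job in at about 12 s. No verdict is reported, so the checks below are my own.

**What went wrong on the way:** my first squeeze missed. The real fingertips sit about 29 mm short of the reported TCP, so the fingers closed on the lid's tongue above the buttons, with no visible harm. I measured the offset from the side pictures, opened, went 29 mm lower and squeezed again. The opening then read 38.6 mm, which is both buttons fully in, and the lid lifted.

**Last checks:**
- **Lid:** in the last side picture its tip is at the projected 1.8 rad position, past the 1.58 rad mark. The push ended at about 30 N against the stop, within the limits given.
- **Buttons:** the right button is sprung out in the side picture. The left one was not visible at the end, because the arm hid it from above. I assume it sprang back, since the fingers released both together.
- **Jars:** both stand upright. The spice jar's cap is at the same pixel as at the start. The network put that jar about 10 mm off its first reading, which I take as detection noise. It put the pink-capped jar about 4 mm off.
- **Contact:** the force reading is near zero, so the robot touches nothing.

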